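Put the tall card on the test stand and hold the cam lever at top lift

ROBOT

A 6-joint arm with a two-finger parallel gripper is mounted at the origin on a cart in front of the work surface, level with it; the furniture and walls round the work are solid. World frame = base frame: x ahead of the robot, y to its left, z up, the work surface at z = 0. Lengths are in m, angles in rad, forces in N, time in s.
With the tool pointing down it reaches from about 0.35 to 0.975 m from the base axis. Payload 7.1 kg.
Tool frame: the origin (TCP) lies midway between the tips of the shut fingers; the grasp point (between the pads) lies 19 mm behind it (robot.tcp_to_grasp is the z of the grasp point in the tool frame, in m); z points along the fingers, y is the line along which they close (so a half turn about z gives the same grasp; the last joint's range is limited). The gripper opens to 88 mm and grips with 3 to 60 N. Pads are 20 mm wide; open, the fingers measure 115 mm over their backs; the gripper's body (75 mm by 178 mm) begins 61 mm behind the grasp point.
Start: joints at [1.236, 0.423, 1.63, -0, 1.089, -0.019], TCP at [0.194, 0.594, 0.188] pointing down, gripper open.
Joint ranges: [-3, 3], [-0.9, 2.11], [0.09, 2.58], [-1.31, 4.45], [0.11, 2.69], [-2.54, 2.54]. Speed limits (rad/s): [2.39, 2.39, 3.01, 3.14, 3.14, 3.14].

INTERFACE

Orientations are given as a 3x3 rotation matrix whose columns are the frame's x, y, z axes.
In Python, from workcell import robot, optics, find_in, place_of gives the robot as it stands.
- The arm moves only by the shell command python3 -m handwheel 'ROWS'. ROWS is a JSON object of lists of equal length, an entry for each row: "delta_pos": the shift along the tool's x, y, z in units of 25 mm (1.0 is 25 mm), a list of three; "spin": the turn about the tool's z in degrees; "fingers": the closure, from -1 (fully open) to 1 (shut). A call has exactly 5 rows; each row is the pose to reach, as a shift and turn from the pose commanded when the call began, along the tool's axes at that moment; what a row does not reach only later rows make up. A row lasts 1/10 s, in which the tool goes at most 50 mm and 8.59 degrees, less where a joint would pass 70% of its speed; a pose out of reach is approached as far as the arm can. A call with a gripper value outside its range is refused whole. The fingers move at their own pace and stop on an object; the grip force is fixed at half the most. Time passes only in rows, so rows that repeat a pose let the fingers close, or fill a call up. It gives the time, the measured TCP pose, the force, the opening and the grip force at its end, in the units of the state.
- robot.read_state(): the state, without advancing time (a new reading comes with each control period).
- optics.snapshot(name): name is "side" or "top"; returns a dict with "pixels" (480x640x3 uint8, red, green, blue), "z_map" (480x640 float32, m along the optical axis (not along the pixel's ray), 0 where there is no reading), "fx", "fy", "cx", "cy" (pixels), "extrinsics" (4x4, takes a point from camera to world coordinates). Camera axes: x right, y up, looking along -z (the intrinsics and any distortion apply to the point x, -y, -z); pixel columns grow to the right and rows downward; lengths in m; the calibration is good to about 2 mm. A picture is of the moment at which its call begins.
- robot.hand_in(): hands the job in; it is judged then, once.
Trained networks look in the newest picture that a camera, given by its name, has taken for a name from the list of things; names that differ only in an ending like _2 or _b are one class to them, and where a whole thing is asked for, a point or a joint stands for the part that bears it (a point fixed in the world has none). Each returns a list of dicts, best first, with "conf" (0 to 1); they miss things now and then, are a little off and sometimes report something else, mostly with a low value. They report only what shows in the picture. A call takes as long as a camera call.
- find_in(query, camera): "centre" ([x, y, z] in m, in world coordinates, good to about 4 mm: the middle of the surface that is visible of it).
- place_of(query, camera): "centre" ([x, y, z] in m, in world coordinates, good to about 4 mm: a listed point, or the origin of a listed thing).
The state is a dict: "time": time; "joint_pos": joint angles; "qd": joint speeds; "effort": joint torques, N m; "eef_pos": TCP position; "ee_rot": TCP orientation; "force": force on the tool from outside, world axes, zero at the start; "wrist_torque": the same for the moment, N m; "grip_width": finger opening in m; "finger_force": force on a finger pad.
Only numpy, scipy, OpenCV 4.12 (cv2) and the standard library are available. Lean on these libraries where they do the work, as an engineer would, in place of code of your own. Each camera call takes 0.05 s, during which the arm holds its last target. There are 200 camera calls.

TASK

Slide the tall circuit card straight up out of the slotted rack, leaving the two low cards in their slots, lower it into the slot of the test stand until it sits fully home on the lift bar, and let go of it. Then swing the stand's cam lever up from rest to its highest lift point, where the lever stands straight up and the bar has lifted the card as far as it goes, and finish while still holding the lever there against its return spring.

Things in the scene. Friction and masses are not known exactly. Their poses are not given: they have to be found in the camera images.
- tall_card: The card to test: a green circuit board 4 mm thick (x) and 90 mm wide (y), 100 mm high in all, with a grey grip rail 10 mm thick (x), 90 mm long (y) and 14 mm high along its upper edge; 60 to 130 g. Origin: centre of its lower edge; z up the card, x across its thickness. It stands in one of the rack's three slots, with the rail on top; either face may look either way in the stand.
- low_card_a: A low card of the same kind, 52 mm high, 90 mm wide, rail 10 mm thick; stands in another slot of the rack and stays there. Origin: centre of its lower edge.
- low_card_b: A second low card like low_card_a, in the remaining slot; stays there.
- card_rack: Fixed grey plastic card rack, 150 (x) x 130 (y) x 44 mm high, origin at the centre of its underside. Three slots 48 mm apart along x (at x = -48, 0, +48 mm), each 5.5 mm wide, in which the cards stand in the rack's y-z plane, lower edges 10 mm above the desk.
- test_stand: Fixed aluminium test stand, base 130 (x) x 170 (y) x 12 mm, origin on the underside below the middle of the card slot. Two slotted posts rise at y = -47 and +47 mm: the slot between them takes the card in the stand's y-z plane (x = 0); it is 6 mm wide and 94 mm long, with sloped lead-in lips that widen it to about 19 mm at the top (110 mm above the desk). The cam lever is on its +y side.
- slot_mouth (a point): Centre of the stand's slot at the top of the lead-in lips, 110 mm above the desk; axes as the stand.
- lift_seat (a point): Middle of the top face of the dark steel lift bar (14 x 70 mm) between the posts, on which the card's lower edge sits: 60 mm above the desk at rest, 72 mm at top lift. Its row of brass pins is only decoration. The seated card's origin coincides with this point.
- lift_bar (a joint): Height of the lift bar above rest, m: 0 at rest, 0.012 at top lift. Driven only by the cam.
- cam_lever (a joint): Angle of the cam lever, rad: 0 at rest (lever points to the stand's -x, towards the robot, 0.17 rad above level); grows as its end swings up and over about the stand's y axis. Top lift at 1.40 (lever straight up); past it the bar sinks again, stop at 1.95. A return spring pulls it back to rest when let go: about 2 N at the grip near rest, about 4 N at the top.
- lever_grip (a point): Middle of the lever's grip: a horizontal black round bar 14 mm in diameter and 68 mm long, along the stand's y axis, sticking outward (+y) from the lever's end. 110 mm from the hinge axis; 51 mm above the desk at rest, 142 mm at top lift. It can be pinched from above with the fingers closing along the stand's x, and turns between the fingers as the lever swings.
- lever_hinge (a point): Point on the lever's hinge axis (the stand's y axis direction) level with the middle of the grip, 127 mm to +y of the slot's middle and 32 mm above the desk.

How it is judged:
By the outcome, as a careful person would: the job done as asked, in the order asked, and still so for the second after the job is handed in, while the arm keeps its last pose, push and grip.
It also fails if it takes over 58 s, if anything falls off the work surface, if the arm or the gripper's body presses on something with over 40 N, if the wrist force passes 120 N, or if a joint passes its speed limit or range.

## Working session

There is one attempt and no reset: what is moved stays moved. The work goes in short steps, Python scripts to look and compute and a shell command to move; the robot and the scene stay as the last step left them, time stands still between calls to the robot, and variables do not carry over. Pictures are saved under pics/ and viewed, at most 13 in all, crops included, and the job is handed in when it is done.

```bash
mkdir -p pics; cat > h.py <<'E'
import numpy as np, cv2
from workcell import robot, optics, find_in, place_of
def snap(n,fn=None):
    s=optics.snapshot(n)
    if fn: cv2.imwrite('pics/'+fn,s['pixels'][:,:,::-1])
    return s
def cloud(s):
    z=s['z_map']; v,u=np.mgrid[:480,:640]
    P=np.stack([(u-s['cx'])/s['fx']*z,-(v-s['cy'])/s['fy']*z,-z],-1)
    E=np.array(s['extrinsics']); W=P@E[:3,:3].T+E[:3,3]
    W[z<=0]=np.nan
    return W
E
python3 - <<'E'
from h import *
np.set_printoptions(precision=4,suppress=True)
for c in('top','side'):
    s=snap(c,c+'0.png'); np.save(c+'0.npy',cloud(s)); print(c,[k for k in s], s['fx'],np.array(s['extrinsics']))
    for q in ('tall_card','low_card_a','card_rack','test_stand','slot_mouth','lift_seat','lever_grip','lever_hinge'):
        try: print(q,[(np.round(d['centre'],4),round(d['conf'],2)) for d in place_of(q,c)[:3]])
        except Exception as e: print(q,e)
st=robot.read_state();print(st['time'],st['eef_pos'],np.array(st['ee_rot']),robot.tcp_to_grasp,st['grip_width'])
E
```

```text
top ['pixels', 'z_map', 'fx', 'fy', 'cx', 'cy', 'extrinsics'] 552.0863625486951 [[-0.0173  0.9932 -0.1153  0.3915]
 [-0.9998 -0.0186 -0.011   0.035 ]
 [-0.0131  0.115   0.9933  1.0246]
 [ 0.      0.      0.      1.    ]]
tall_card [(array([ 0.5369, -0.1573,  0.0093]), 0.81)]
low_card_a [(array([ 0.5848, -0.1441,  0.0097]), 0.76), (array([ 0.4917, -0.1732,  0.0132]), 0.52), (array([ 0.5346, -0.1608,  0.0014]), 0.48)]
card_rack [(array([ 0.5356, -0.1606,  0.0013]), 0.79)]
test_stand [(array([ 0.5534,  0.1088, -0.0025]), 0.91)]
slot_mouth [(array([0.5552, 0.1158, 0.1089]), 0.77)]
lift_seat [(array([0.5515, 0.1058, 0.0597]), 0.8)]
lever_grip [(array([0.4462, 0.2372, 0.0485]), 0.62)]
lever_hinge []
side ['pixels', 'z_map', 'fx', 'fy', 'cx', 'cy', 'extrinsics'] 622.1731728409111 [[ 0.8381  0.3633 -0.407   0.0341]
 [-0.5454  0.5411 -0.6401 -0.7084]
 [-0.0123  0.7584  0.6516  0.8663]
 [ 0.      0.      0.      1.    ]]
tall_card [(array([ 0.539 , -0.16  ,  0.0064]), 0.7)]
low_card_a [(array([ 0.5811, -0.1438,  0.0119]), 0.77), (array([ 0.4898, -0.1693,  0.0078]), 0.68)]
card_rack [(array([ 0.5357, -0.1551, -0.0027]), 0.67)]
test_stand [(array([0.5517, 0.1104, 0.002 ]), 0.65)]
slot_mouth [(array([0.5543, 0.1095, 0.1109]), 0.95)]
lift_seat [(array([0.5548, 0.1108, 0.0578]), 0.49)]
lever_grip [(array([0.4428, 0.2435, 0.0506]), 0.69)]
lever_hinge [(array([0.5531, 0.2363, 0.0329]), 0.66), (array([ 0.5808, -0.1422,  0.0072]), 0.38)]
0.9 [0.1941 0.5941 0.188 ] [[-0.9505  0.3106  0.    ]
 [ 0.3106  0.9505  0.0001]
 [ 0.      0.0001 -1.    ]] -0.0187 0.08798416044055901
```

View pics/top0.png

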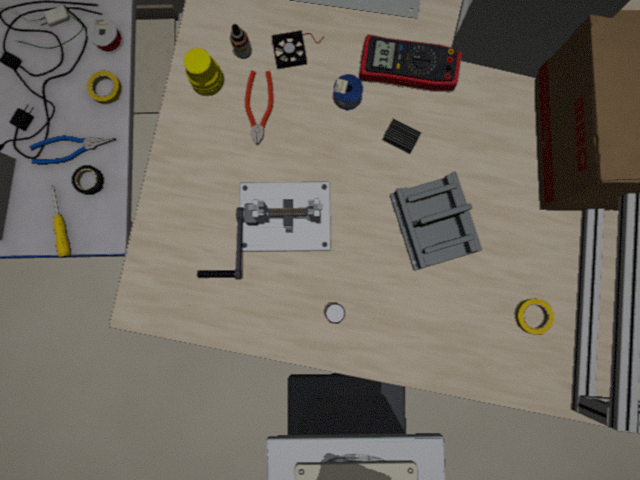

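```bash
python3 - <<'E'
from h import *
def rect(n,m):
    p=(m[:,:2]*1000).astype(np.float32)
    print(n,len(p),cv2.minAreaRect(p),'med z',np.median(m[:,2]), 'mean',m.mean(0))
for c in('top','side'):
    W=np.load(c+'0.npy').reshape(-1,3); x,y,z=W.T
    near=(x>.42)&(x<.66)
    rect(c+' tall rail',W[near&(y>-.26)&(y<-.05)&(z>.1)&(z<.12)])
    rect(c+' rack top',W[near&(y>-.27)&(y<-.03)&(z>.036)&(z<.048)])
    rect(c+' low rails',W[near&(y>-.27)&(y<-.03)&(z>.055)&(z<.066)])
    rect(c+' stand posts top',W[near&(y>.02)&(y<.2)&(z>.104)&(z<.116)])
    rect(c+' stand base',W[near&(y>-.01)&(y<.21)&(z>.008)&(z<.016)])
    rect(c+' grip',W[(x>.42)&(x<.47)&(y>.19)&(y<.29)&(z>.045)&(z<.065)])
E
```

```text
top tall rail 348 ((536.8701782226562, -155.48257446289062), (10.849525451660156, 89.95246124267578), 15.707468032836914) med z 0.10943812157683264 mean [ 0.53636302 -0.15499276  0.10910257]
top rack top 1702 ((537.1035766601562, -155.92788696289062), (149.72561645507812, 115.59052276611328), 15.678569793701172) med z 0.04385949768768155 mean [ 0.53492011 -0.152237    0.04364953]
top low rails 616 ((536.873779296875, -155.64126586914062), (106.71052551269531, 90.51742553710938), 15.531632423400879) med z 0.06170959320045688 mean [ 0.53678621 -0.1548311   0.06162525]
top stand posts top 219 ((553.5950317382812, 114.13743591308594), (123.70624542236328, 27.318065643310547), 88.45196533203125) med z 0.10850508703691697 mean [0.55293754 0.11502665 0.10836933]
top stand base 4523 ((553.0076904296875, 123.67997741699219), (168.7204132080078, 130.50314331054688), 89.34664916992188) med z 0.012230189030709937 mean [0.55091419 0.11853598 0.01219622]
top grip 420 ((450.3190002441406, 236.74832153320312), (33.50532531738281, 77.65707397460938), 3.07981276512146) med z 0.056613067905530445 mean 
[... 468 characters left out ...]
24169922), (110.05677032470703, 90.76567077636719), 15.783117294311523) med z 0.06035936122897945 mean [ 0.52660237 -0.1642678   0.06026435]
side stand posts top 96 ((550.3849487304688, 108.61170959472656), (122.1692123413086, 24.657350540161133), 89.33795928955078) med z 0.10754377178328633 mean [0.55111406 0.10764009 0.10744094]
side stand base 2013 ((550.2142333984375, 119.1887435913086), (173.12515258789062, 131.9164276123047), 89.48332214355469) med z 0.010779900143168986 mean [0.53658579 0.10365852 0.01089054]
side grip 246 ((448.133544921875, 232.36837768554688), (35.01866912841797, 83.1769790649414), 5.858832836151123) med z 0.05410449743691592 mean [0.4447491  0.22082215 0.05347419]
```

View pics/side0.png

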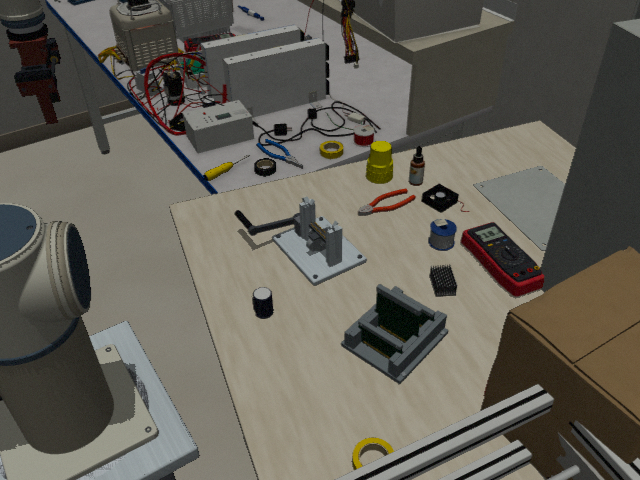

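The top view shows the rack with the tall card in the middle slot near (443,215), the stand slot at (288,212) and the lever grip at (217,273). The side view agrees. The first move takes the tool over the card.

```bash

python3 -m handwheel '{"delta_pos":[[-0.6,-0.6,0],[-1.6,-1.8,-0.1],[-2.8,-3.0,-0.2],[-4.1,-4.4,-0.3],[-5.5,-6.0,-0.5]],"spin":[0,0,0,0,0],"fingers":[-1,-1,-1,-1,-1]}' | tail -c 300
python3 -m handwheel '{"delta_pos":[[-1.1,-1.2,0],[-2.2,-2.4,0],[-3.4,-3.7,0],[-4.5,-4.9,0],[-5.6,-6.1,0]],"spin":[0,0,0,0,0],"fingers":[-1,-1,-1,-1,-1]}' | tail -c 300
python3 -m handwheel '{"delta_pos":[[-1.1,-1.2,0],[-2.2,-2.4,0],[-3.4,-3.7,0],[-4.5,-4.9,0],[-5.6,-6.1,0]],"spin":[0,0,0,0,0],"fingers":[-1,-1,-1,-1,-1]}' | tail -c 300
python3 -m handwheel '{"delta_pos":[[-1.1,-1.2,0],[-2.2,-2.4,0],[-3.4,-3.7,0],[-4.5,-4.9,0],[-5.5,-6.0,0]],"spin":[8,16,24,32,40],"fingers":[-1,-1,-1,-1,-1]}' | tail -c 300
python3 -m handwheel '{"delta_pos":[[0,0,0],[0,0,0],[0,0,0],[0,0,0],[0,0,0]],"spin":[8,16.2,16.2,16.2,16.2],"fingers":[-1,-1,-1,-1,-1]}' | tail -c 600
cat >> h.py <<'E'
def to(target,yaw=None):
    s=robot.read_state(); R=np.array(s['ee_rot']); d=R.T@(np.array(target)-s['eef_pos'])/.025
    print('t',round(s['time'],2),'pos',np.round(s['eef_pos'],4),'yaw',np.round(np.degrees(np.arctan2(R[1,1],R[0,1])),2),'tilt',np.round(R[:,2],4),'units',np.round(d,2),'F',np.round(s['force'],1),'w',round(s['grip_width'],4),'ff',np.round(s['finger_force'],1))
E
python3 - <<'E'
from h import *
to([.536,-.157,.084])
E
```

```text
time: 1.4
eef_pos: [0.2772, 0.4105, 0.2001]
ee_rot: [[-0.951, 0.31, 0.0], [0.31, 0.951, -0.0], [-0.0, 0.0, -1.0]]
force: [0.7, -0.0, 0.4]
grip_width: 0.0877
finger_force: 0.0
time: 1.9
eef_pos: [0.3631, 0.222, 0.2005]
ee_rot: [[-0.951, 0.31, 0.001], [0.31, 0.951, 0.0], [-0.001, 0.001, -1.0]]
force: [0.6, -0.1, 0.5]
grip_width: 0.0878
finger_force: 0.0
time: 2.4
eef_pos: [0.4489, 0.0333, 0.2005]
ee_rot: [[-0.95, 0.311, 0.001], [0.311, 0.95, 0.0], [-0.001, 0.0, -1.0]]
force: [1.0, 0.6, -0.7]
grip_width: 0.0876
finger_force: 0.0
time: 2.9
eef_pos: [0.5331, -0.1523, 0.2003]
ee_rot: [[-0.523, 0.852, 0.0], [0.852, 0.523, -0.0], [-0.0, 0.0, -1.0]]
force: [0.3, 0.9, 0.8]
grip_width: 0.0877
finger_force: 0.0
time: 3.4
eef_pos: [0.5324, -0.15, 0.2003]
ee_rot: [[-0.274, 0.962, 0.0], [0.962, 0.274, -0.0], [-0.0, 0.0, -1.0]]
force: [-0.3, 0.6, -0.7]
grip_width: 0.0878
finger_force: 0.0
t 3.4 pos [ 0.5324 -0.15    0.2003] yaw 15.89 tilt [ 2.e-04 -1.e-04 -1.e+00] units [-0.31  0.06  4.65] F [-0.3  0.6 -0.7] w 0.0878 ff 0.0
```

```bash

python3 -m handwheel '{"delta_pos":[[-0.1,0,0.8],[-0.3,0.1,2.0],[-0.3,0.1,3.4],[-0.3,0.1,4.4],[-0.3,0.1,4.6]],"spin":[0,0,0,0,0],"fingers":[-1,-1,-1,-1,-1]}' | tail -c 300
python3 -m handwheel '{"delta_pos":[[0,0,0],[0,0,0],[0,0,0],[0,0,0],[0,0,0]],"spin":[0,0,0,0,0],"fingers":[0.3,0.5,0.6,0.6,0.6]}' | tail -c 300
python3 - <<'E'
from h import *
to([.536,-.157,.084])
s=snap('top'); W=cloud(s);np.save('top1.npy',W)
im=s['pixels'][150:290,370:510,::-1]
t=snap('side')['pixels'][260:400,320:460,::-1]
cv2.imwrite('pics/g1.png',np.hstack([cv2.resize(i,(400,400),interpolation=cv2.INTER_CUBIC) for i in(im,t)]))
E
```

```text
time: 3.9
eef_pos: [0.5348, -0.1559, 0.0825]
ee_rot: [[-0.273, 0.962, -0.005], [0.962, 0.273, 0.001], [0.003, -0.004, -1.0]]
force: [-0.1, 0.0, 0.3]
grip_width: 0.0877
finger_force: 0.0
time: 4.4
eef_pos: [0.5373, -0.1569, 0.086]
ee_rot: [[-0.271, 0.963, 0.001], [0.963, 0.271, -0.0], [-0.001, 0.001, -1.0]]
force: [-0.3, -0.2, 0.0]
grip_width: 0.0512
finger_force: 0.0
t 4.4 pos [ 0.5373 -0.1569  0.086 ] yaw 15.71 tilt [ 1.4e-03 -4.0e-04 -1.0e+00] units [ 0.01 -0.05  0.08] F [-0.3 -0.2  0. ] w 0.0512 ff 0.0
```

View pics/g1.png

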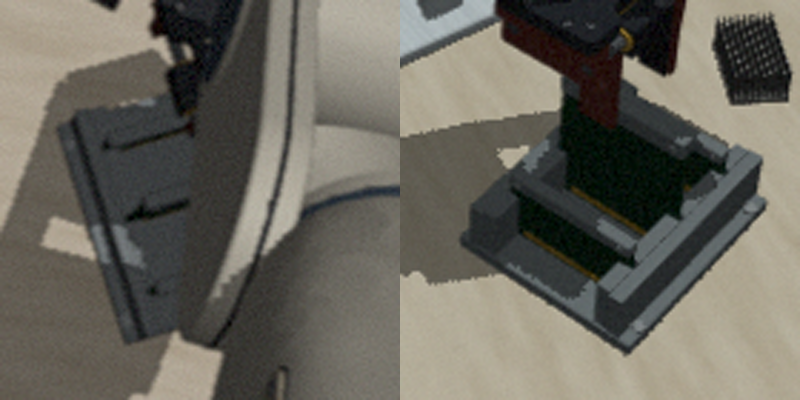

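The side crop shows the near finger beside the rail at about (600,90), with the low cards clear. I'll close the fingers and watch the force.

```bash

python3 -m handwheel '{"delta_pos":[[0,0,0],[0,0,0],[0,0,0],[0,0,0],[0,0,0]],"spin":[0,0,0,0,0],"fingers":[0.7,0.75,0.8,0.9,1]}' | tail -c 300
python3 -m handwheel '{"delta_pos":[[0,0,0],[0,0,0],[0,0,0],[0,0,0],[0,0,0]],"spin":[0,0,0,0,0],"fingers":[1,1,1,1,1]}' | tail -c 300
python3 - <<'E'
from h import *
to([.536,-.157,.084])
E
```

```text
time: 5.0
eef_pos: [0.5368, -0.1568, 0.0851]
ee_rot: [[-0.271, 0.963, -0.0], [0.963, 0.271, 0.0], [0.0, -0.0, -1.0]]
force: [-0.9, -0.8, -0.6]
grip_width: 0.0036
finger_force: 0.0
time: 5.5
eef_pos: [0.5369, -0.1568, 0.0852]
ee_rot: [[-0.271, 0.963, 0.0], [0.963, 0.271, -0.0], [-0.0, 0.0, -1.0]]
force: [-0.0, 0.1, 0.1]
grip_width: 0.0002
finger_force: 0.0
t 5.5 pos [ 0.5369 -0.1568  0.0852] yaw 15.7 tilt [ 0. -0. -1.] units [ 0.   -0.04  0.05] F [-0.   0.1  0.1] w 0.0002 ff 0.0
```

```bash

python3 - <<'E'
from h import *
to([.536,-.157,.084])
s=snap('side'); W=cloud(s)
t=s['pixels'][180:400,290:490,::-1]
cv2.imwrite('pics/g2.png',cv2.resize(t,(545,600),interpolation=cv2.INTER_CUBIC))
for (u,v) in [(390,290),(400,305),(376,280),(420,330)]: print(u,v,W[v,u])
for q in ('tall_card','low_card_a'): print(q,[(np.round(d['centre'],4),round(d['conf'],2)) for d in find_in(q,'side')[:3]],[(np.round(d['centre'],4),round(d['conf'],2)) for d in place_of(q,'side')[:3]])
E
```

```text
t 5.5 pos [ 0.5369 -0.1568  0.0852] yaw 15.7 tilt [ 0. -0. -1.] units [ 0.   -0.04  0.05] F [-0.   0.1  0.1] w 0.0002 ff 0.0
390 290 [ 0.47160004 -0.20846624  0.20226312]
400 305 [ 0.53334892 -0.1665062   0.0966272 ]
376 280 [ 0.46114869 -0.18691609  0.21131292]
420 330 [ 0.56073501 -0.19372499  0.04160193]
tall_card [(array([ 0.5384, -0.1649,  0.0633]), 0.97)] [(array([ 0.5391, -0.16  ,  0.0074]), 0.59), (array([0.5536, 0.1081, 0.1133]), 0.31)]
low_card_a [(array([ 0.4897, -0.1718,  0.0431]), 0.87), (array([ 0.5875, -0.1711,  0.061 ]), 0.82)] [(array([ 0.5832, -0.1455,  0.0091]), 0.69), (array([ 0.4893, -0.1726,  0.0084]), 0.63)]
```

View pics/g2.png

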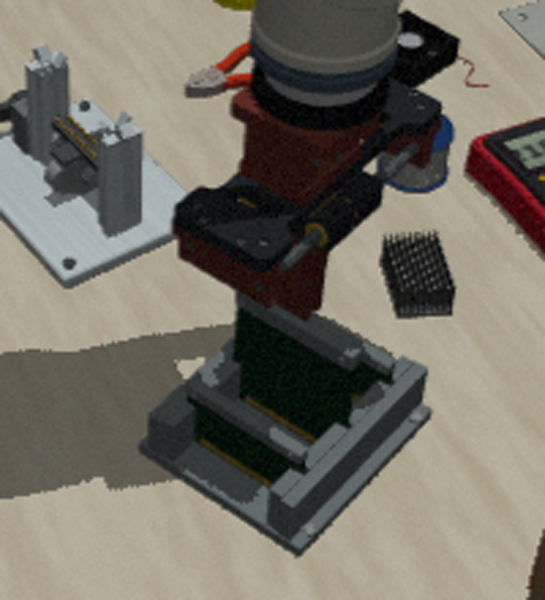

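```bash

python3 - <<'E'
from h import *
s=snap('side'); W=cloud(s)
for v in range(272,304,3):
    print(v,[tuple(np.round(W[v,u]*1000).astype(int)) if W[v,u,0]==W[v,u,0] else None for u in (372,380,388,394,400,406)])
E
```

```text
272 [(np.int64(452), np.int64(-187), np.int64(233)), (np.int64(457), np.int64(-200), np.int64(241)), (np.int64(466), np.int64(-207), np.int64(242)), (np.int64(477), np.int64(-208), np.int64(237)), (np.int64(500), np.int64(-196), np.int64(215)), (np.int64(538), np.int64(-168), np.int64(173))]
275 [(np.int64(454), np.int64(-186), np.int64(225)), (np.int64(459), np.int64(-198), np.int64(232)), (np.int64(462), np.int64(-212), np.int64(241)), (np.int64(487), np.int64(-197), np.int64(216)), (np.int64(526), np.int64(-168), np.int64(172)), (np.int64(539), np.int64(-167), np.int64(164))]
278 [(np.int64(460), np.int64(-179), np.int64(209)), (np.int64(456), np.int64(-202), np.int64(230)), (np.int64(464), np.int64(-210), np.int64(233)), (np.int64(484), np.int64(-201), np.int64(214)), (np.int64(525), np.int64(-169), np.int64(167)), (np.int64(540), np.int64(-167), np.int64(157))]
281 [(np.int64(460), np.int64(-179), np.int64(203)), (np.int64(462), np.int64(-195), np.int64(216)), (np.int64(463), np.int64(-213), np.int64(229)), (np.int64(524), np.int64(-157), np.int64(151)), (np.int64(528), np.int64
[... 1400 characters left out ...]
int64(-153), np.int64(109)), (np.int64(530), np.int64(-168), np.int64(121)), (np.int64(579), np.int64(-130), np.int64(61))]
299 [(np.int64(563), np.int64(-54), np.int64(-3)), (np.int64(523), np.int64(-126), np.int64(82)), (np.int64(528), np.int64(-141), np.int64(92)), (np.int64(528), np.int64(-156), np.int64(106)), (np.int64(532), np.int64(-166), np.int64(112)), (np.int64(541), np.int64(-171), np.int64(111))]
302 [(np.int64(558), np.int64(-61), np.int64(-2)), (np.int64(525), np.int64(-124), np.int64(71)), (np.int64(529), np.int64(-141), np.int64(84)), (np.int64(530), np.int64(-154), np.int64(95)), (np.int64(532), np.int64(-167), np.int64(105)), (np.int64(539), np.int64(-175), np.int64(108))]
```

The tips hover at about z = 0.11, just above the rail, although the TCP reads 0.085. I'll raise the shut fingers and measure the tip against the reported pose.

```bash

python3 -m handwheel '{"delta_pos":[[0,0,-0.8],[0,0,-2.0],[0,0,-2.4],[0,0,-2.4],[0,0,-2.4]],"spin":[0,0,0,0,0],"fingers":[1,1,1,1,1]}' | tail -c 300
python3 - <<'E'
from h import *
to([.536,-.157,.084])
s=snap('side','s3.png'); W=cloud(s); P=W.reshape(-1,3)
tcp=np.array(robot.read_state()['eef_pos'])
m=(np.linalg.norm(P[:,:2]-tcp[:2],axis=1)<.03)&(P[:,2]>.118)
Q=P[m]
print('side lowest',np.round(np.sort(Q[:,2])[:8],4))
for a in np.arange(.12,.24,.01):
    k=Q[(Q[:,2]>=a)&(Q[:,2]<a+.01)]
    if len(k): print(round(a,3),len(k),np.round(k.min(0),3),np.round(k.max(0),3))
cv2.imwrite('pics/g3.png',cv2.resize(s['pixels'][180:360,320:480,::-1],(533,600),interpolation=cv2.INTER_CUBIC))
E
```

```text
time: 6.3
eef_pos: [0.5364, -0.1567, 0.1445]
ee_rot: [[-0.271, 0.963, -0.001], [0.963, 0.271, 0.0], [0.0, -0.0, -1.0]]
force: [-0.7, 0.2, -0.4]
grip_width: 0.0003
finger_force: 0.0
t 6.3 pos [ 0.5364 -0.1567  0.1445] yaw 15.71 tilt [-5.e-04  2.e-04 -1.e+00] units [-0.01 -0.02  2.42] F [-0.7  0.2 -0.4] w 0.0003 ff 0.0
side lowest [0.1772 0.1776 0.1777 0.1783 0.1785 0.1785 0.1788 0.1792]
0.17 10 [ 0.527 -0.168  0.177] [ 0.546 -0.15   0.18 ]
0.18 79 [ 0.523 -0.172  0.18 ] [ 0.548 -0.149  0.19 ]
0.19 74 [ 0.523 -0.171  0.19 ] [ 0.548 -0.15   0.2  ]
0.2 76 [ 0.524 -0.171  0.2  ] [ 0.548 -0.152  0.21 ]
0.21 73 [ 0.523 -0.171  0.21 ] [ 0.549 -0.152  0.22 ]
0.22 60 [ 0.523 -0.172  0.22 ] [ 0.55  -0.159  0.23 ]
0.23 34 [ 0.524 -0.173  0.23 ] [ 0.54  -0.166  0.24 ]
```

View pics/g3.png

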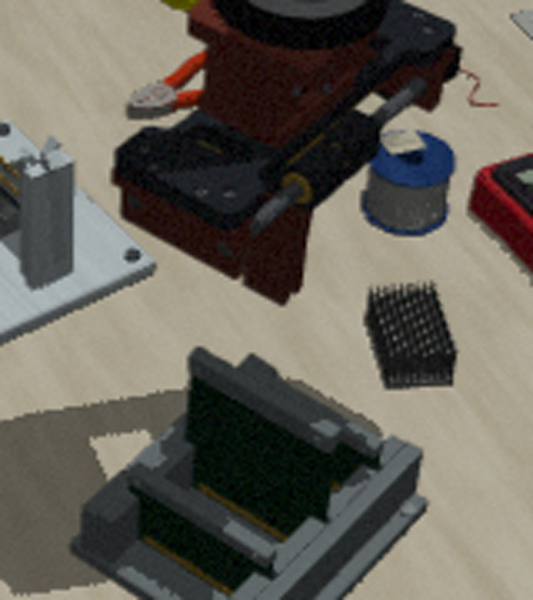

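The shut tips measure z ≈ 0.178 while the TCP reads 0.1445. The reported z is therefore about 34 mm low, and x/y agree. I'll open, descend with that offset, and grip.

```bash

python3 -m handwheel '{"delta_pos":[[0,0,0],[0,0,0],[0,0,0.4],[0,0,0.8],[0,0,1.0]],"spin":[0,0,0,0,0],"fingers":[0,0,0,0,0]}' | tail -c 300
python3 -m handwheel '{"delta_pos":[[0,0,0.5],[0,0,1.2],[0,0,2.0],[0,0,2.6],[0,0,2.8]],"spin":[0,0,0,0,0],"fingers":[0,0,0,0,0]}' | tail -c 300
python3 -m handwheel '{"delta_pos":[[0,0,0],[0,0,0],[0,0,0],[0,0,0],[0,0,0]],"spin":[0,0,0,0,0],"fingers":[0.7,0.75,0.8,0.9,1]}' | tail -c 300
python3 - <<'E'
from h import *
to([.536,-.157,.050])
E
```

```text
time: 6.85
eef_pos: [0.5359, -0.1565, 0.1184]
ee_rot: [[-0.271, 0.963, -0.002], [0.963, 0.271, 0.001], [0.001, -0.002, -1.0]]
force: [-0.3, 0.9, 0.1]
grip_width: 0.0372
finger_force: 0.0
time: 7.35
eef_pos: [0.5356, -0.1564, 0.0481]
ee_rot: [[-0.271, 0.963, -0.003], [0.963, 0.271, 0.001], [0.002, -0.003, -1.0]]
force: [0.5, -0.6, -1.1]
grip_width: 0.0439
finger_force: 0.0
time: 7.85
eef_pos: [0.5372, -0.157, 0.0508]
ee_rot: [[-0.271, 0.963, 0.001], [0.963, 0.271, -0.0], [-0.001, 0.001, -1.0]]
force: [-1.3, -0.6, 3.3]
grip_width: 0.0098
finger_force: 30.0
t 7.85 pos [ 0.5372 -0.157   0.0508] yaw 15.71 tilt [ 9.e-04 -4.e-04 -1.e+00] units [ 0.01 -0.05  0.03] F [-1.3 -0.6  3.3] w 0.0098 ff 30.0
```

```bash

python3 -m handwheel '{"delta_pos":[[0,0,-0.2],[0,0,-0.6],[0,0,-1.0],[0,0,-1.5],[0,0,-2.0]],"spin":[0,0,0,0,0],"fingers":[1,1,1,1,1]}' | tail -c 300
python3 -m handwheel '{"delta_pos":[[0,0,-0.7],[0,0,-1.5],[0,0,-2.4],[0,0,-3.2],[0,0,-3.6]],"spin":[0,0,0,0,0],"fingers":[1,1,1,1,1]}' | tail -c 300
python3 - <<'E'
from h import *
to([.552,.1115,.19])
s=snap('side','s4.png'); W=cloud(s)
cv2.imwrite('pics/g4.png',cv2.resize(s['pixels'][140:380,220:480,::-1],(650,600),interpolation=cv2.INTER_CUBIC))
E
```

```text
time: 8.35
eef_pos: [0.537, -0.1569, 0.1016]
ee_rot: [[-0.271, 0.963, 0.001], [0.963, 0.271, -0.0], [-0.0, 0.001, -1.0]]
force: [-0.2, 0.0, -0.5]
grip_width: 0.0098
finger_force: 30.0
time: 8.85
eef_pos: [0.5378, -0.1571, 0.1929]
ee_rot: [[-0.271, 0.963, 0.003], [0.963, 0.271, -0.001], [-0.002, 0.003, -1.0]]
force: [-0.5, -0.3, -1.1]
grip_width: 0.0097
finger_force: 30.0
t 8.85 pos [ 0.5378 -0.1571  0.1929] yaw 15.71 tilt [ 0.0033 -0.0011 -1.    ] units [10.19  3.45  0.11] F [-0.5 -0.3 -1.1] w 0.0097 ff 30.0
```

View pics/g4.png

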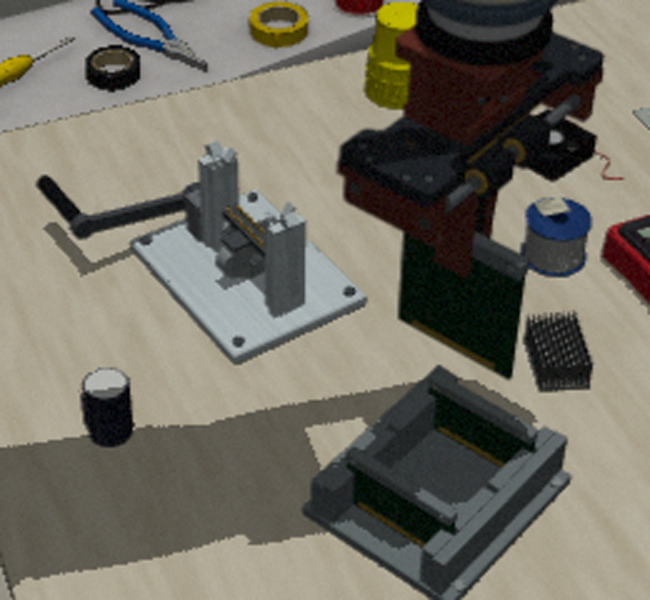

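The card hangs clear and upright (lower edge crop (415,330)–(512,375)), and both low cards are still in the rack. Next I carry it over the stand.

```bash

python3 -m handwheel '{"delta_pos":[[0.4,0.1,0],[1.3,0.4,0],[2.4,0.8,0],[3.7,1.2,0],[5.0,1.7,0]],"spin":[0,0,0,0,0],"fingers":[1,1,1,1,1]}' | tail -c 300
python3 -m handwheel '{"delta_pos":[[1.3,0.4,0],[2.6,0.9,0],[3.8,1.3,0],[4.7,1.6,0],[5.2,1.75,0]],"spin":[3,7,11,15,16.3],"fingers":[1,1,1,1,1]}' | tail -c 300
python3 -m handwheel '{"delta_pos":[[0,0,0],[0,0,0],[0,0,0],[0,0,0],[0,0,0]],"spin":[0,0,0,0,0],"fingers":[1,1,1,1,1]}' | tail -c 300
python3 - <<'E'
from h import *
to([.552,.1115,.19])
def rect(n,m):
    p=(m[:,:2]*1000).astype(np.float32); r=cv2.minAreaRect(p); print(n,len(p),np.round(r[0],1),np.round(r[1],1),round(r[2],2),np.round(m.mean(0),4))
a=[]
for c in('side','top'):
    s=snap(c); W=cloud(s); a.append(s['pixels'][:,:,::-1])
    P=W.reshape(-1,3);x,y,z=P.T
    b=(x>.5)&(x<.6)&(y>.04)&(y<.19)
    Q=P[b&(z>.153)&(z<.225)&(abs(x-.552)<.012)]
    if len(Q):
        rect(c+' card',Q); k=np.polyfit(Q[:,1],Q[:,0],1); print('x(y) slope deg',np.degrees(np.arctan(k[0])),'zmin',np.sort(Q[:,2])[:5],'y',np.percentile(Q[:,1],[0,1,99,100]))
    T=P[b&(z>.10)&(z<.116)]; 
    if len(T): rect(c+' post tops',T)
cv2.imwrite('pics/g5.png',np.hstack([cv2.resize(a[0][150:310,210:370],(400,400),interpolation=cv2.INTER_CUBIC),cv2.resize(a[1][140:300,210:370],(400,400),interpolation=cv2.INTER_CUBIC)]))
E
```

```text
time: 9.4
eef_pos: [0.5425, -0.0233, 0.1887]
ee_rot: [[-0.27, 0.963, -0.003], [0.963, 0.27, 0.0], [0.001, -0.003, -1.0]]
force: [0.0, -0.3, -1.1]
grip_width: 0.0099
finger_force: 30.0
time: 9.9
eef_pos: [0.5495, 0.1144, 0.1887]
ee_rot: [[0.011, 1.0, -0.003], [1.0, -0.011, 0.0], [-0.0, -0.003, -1.0]]
force: [0.3, 0.5, -1.2]
grip_width: 0.0097
finger_force: 30.0
time: 10.4
eef_pos: [0.5508, 0.1113, 0.1901]
ee_rot: [[0.011, 1.0, -0.0], [1.0, -0.011, -0.0], [-0.0, -0.0, -1.0]]
force: [-0.6, -0.3, -0.9]
grip_width: 0.01
finger_force: 30.0
t 10.4 pos [0.5508 0.1113 0.1901] yaw -0.64 tilt [-1.e-04 -1.e-04 -1.e+00] units [0.01 0.05 0.01] F [-0.6 -0.3 -0.9] w 0.01 ff 30.0
side card 788 [547.  110.5] [ 9.3 95.2] 0.71 [0.5478 0.1046 0.1874]
x(y) slope deg 0.28329414132632535 zmin [0.15301157 0.15309954 0.15315727 0.15317076 0.15319862] y [0.06287056 0.0642526  0.15441624 0.15815962]
side post tops 174 [549.2 109.8] [ 29.1 124. ] 1.4 [0.5502 0.1088 0.1052]
```

View pics/g5.png

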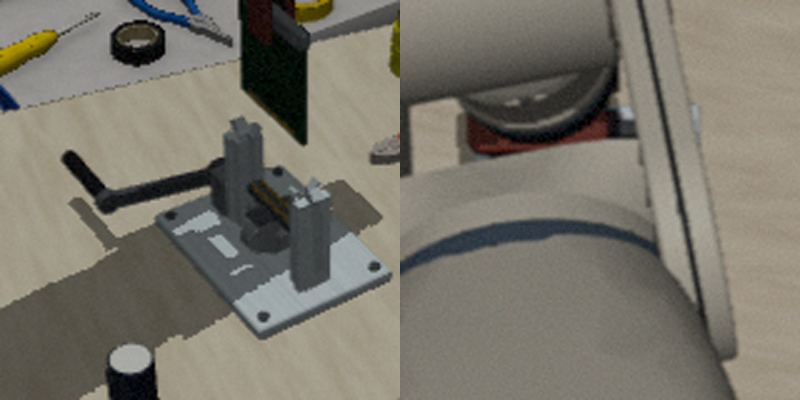

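Side view: the card hangs over the slot. The card centre y is about 0.1093 and the slot about 0.109–0.110 in the same camera, with x within 1 mm. I'll lower it in stages.

```bash

python3 -m handwheel '{"delta_pos":[[0,0.02,0.4],[0,0.02,0.9],[0,0.02,1.4],[0,0.02,1.7],[0,0.02,1.8]],"spin":[0,0,0,0,0],"fingers":[1,1,1,1,1]}' | tail -c 300
python3 -m handwheel '{"delta_pos":[[0,0,0.1],[0,0,0.25],[0,0,0.4],[0,0,0.5],[0,0,0.6]],"spin":[0,0,0,0,0],"fingers":[1,1,1,1,1]}' | tail -c 300
python3 - <<'E'
from h import *
to([.552,.1115,.1008])
E
```

```text
time: 11.0
eef_pos: [0.5505, 0.1119, 0.1435]
ee_rot: [[0.01, 1.0, -0.002], [1.0, -0.01, -0.0], [-0.0, -0.002, -1.0]]
force: [-0.7, 0.2, -1.2]
grip_width: 0.0095
finger_force: 30.0
time: 11.5
eef_pos: [0.5516, 0.112, 0.1301]
ee_rot: [[0.01, 1.0, 0.001], [1.0, -0.01, 0.0], [0.0, 0.001, -1.0]]
force: [0.3, 0.5, -1.0]
grip_width: 0.0097
finger_force: 30.0
t 11.5 pos [0.5516 0.112  0.1301] yaw -0.59 tilt [ 7.e-04  0.e+00 -1.e+00] units [-0.02  0.01  1.17] F [ 0.3  0.5 -1. ] w 0.0097 ff 30.0
```

```bash

python3 -m handwheel '{"delta_pos":[[0,0,0.15],[0,0,0.35],[0,0,0.55],[0,0,0.75],[0,0,0.85]],"spin":[0,0,0,0,0],"fingers":[1,1,1,1,1]}' | tail -c 300
python3 -m handwheel '{"delta_pos":[[0,0,0.05],[0,0,0.1],[0,0,0.15],[0,0,0.2],[0,0,0.25]],"spin":[0,0,0,0,0],"fingers":[1,1,1,1,1]}' | tail -c 300
python3 - <<'E'
from h import *
to([.552,.1115,.1008])
E
```

```text
time: 12.0
eef_pos: [0.5515, 0.112, 0.1084]
ee_rot: [[0.01, 1.0, 0.0], [1.0, -0.01, -0.0], [-0.0, 0.0, -1.0]]
force: [1.5, -0.4, 0.2]
grip_width: 0.0098
finger_force: 30.0
time: 12.5
eef_pos: [0.5515, 0.112, 0.1027]
ee_rot: [[0.01, 1.0, 0.0], [1.0, -0.01, 0.0], [0.0, 0.0, -1.0]]
force: [1.4, 0.4, 0.2]
grip_width: 0.0098
finger_force: 30.0
t 12.5 pos [0.5515 0.112  0.1027] yaw -0.59 tilt [ 4.e-04  1.e-04 -1.e+00] units [-0.02  0.02  0.08] F [1.4 0.4 0.2] w 0.0098 ff 30.0
```

```bash

python3 -m handwheel '{"delta_pos":[[0,0,0.04],[0,0,0.08],[0,0,0.1],[0,0,0.12],[0,0,0.12]],"spin":[0,0,0,0,0],"fingers":[1,1,1,1,1]}' | tail -c 300
python3 - <<'E'
from h import *
to([.552,.1115,.1008])
E
```

```text
time: 13.0
eef_pos: [0.5518, 0.112, 0.1006]
ee_rot: [[0.01, 1.0, 0.001], [1.0, -0.01, 0.0], [0.0, 0.001, -1.0]]
force: [0.6, -0.6, 6.9]
grip_width: 0.0097
finger_force: 30.0
t 13.0 pos [0.5518 0.112  0.1006] yaw -0.6 tilt [ 1.e-03  1.e-04 -1.e+00] units [-0.02  0.01 -0.01] F [ 0.6 -0.6  6.9] w 0.0097 ff 30.0
```

There is 7 N of contact exactly at the expected seat height. I'll release, rise, and look.

```bash

python3 -m handwheel '{"delta_pos":[[0,0,0],[0,0,0],[0,0,0],[0,0,0],[0,0,0]],"spin":[0,0,0,0,0],"fingers":[0.6,0.4,0.2,0,0]}' | tail -c 300
python3 -m handwheel '{"delta_pos":[[0,0,-0.4],[0,0,-1.0],[0,0,-1.9],[0,0,-2.7],[0,0,-3.2]],"spin":[0,0,0,0,0],"fingers":[0,0,0,0,0]}' | tail -c 300
python3 - <<'E'
from h import *
s=snap('side'); W=cloud(s); P=W.reshape(-1,3);x,y,z=P.T
cv2.imwrite('pics/g6.png',cv2.resize(s['pixels'][130:310,210:370,::-1],(533,600),interpolation=cv2.INTER_CUBIC))
Q=P[(abs(x-.551)<.012)&(y>.05)&(y<.165)&(z>.12)&(z<.168)]
print('rail top',np.percentile(Q[:,2],[90,97,100]),'y',np.percentile(Q[:,1],[1,99]))
for q in ('tall_card','lever_grip','lever_hinge','test_stand'): print(q,[(np.round(d['centre'],4),round(d['conf'],2)) for d in place_of(q,'side')[:2]])
G=P[(x>.42)&(x<.47)&(y>.19)&(y<.29)&(z>.045)&(z<.07)]
r=cv2.minAreaRect((P[(x>.425)&(x<.46)&(y>.213)&(y<.29)&(z>.048)&(z<.07)][:,:2]*1000).astype(np.float32));print(r)
for yy in np.arange(.19,.29,.01):
    g=G[(G[:,1]>=yy)&(G[:,1]<yy+.01)]
    if len(g): print(round(yy,2),len(g),np.round(g[:,0].min(),4),np.round(g[:,0].max(),4),np.round(g[:,2].max(),4))
to([.444,.2385,.15])
E
```

```text
time: 13.5
eef_pos: [0.5511, 0.112, 0.0994]
ee_rot: [[0.01, 1.0, -0.001], [1.0, -0.01, -0.0], [-0.0, -0.001, -1.0]]
force: [-0.9, -0.6, 0.7]
grip_width: 0.0432
finger_force: 0.0
time: 14.0
eef_pos: [0.5521, 0.1122, 0.1819]
ee_rot: [[0.01, 1.0, 0.002], [1.0, -0.01, 0.0], [0.0, 0.002, -1.0]]
force: [-1.0, 0.5, -0.4]
grip_width: 0.0437
finger_force: 0.0
rail top [0.15872682 0.16014274 0.16432658] y [0.0643186  0.15386995]
tall_card [(array([0.5536, 0.1117, 0.057 ]), 0.86)]
lever_grip [(array([0.4397, 0.24  , 0.0501]), 0.85)]
lever_hinge [(array([0.5556, 0.2381, 0.0347]), 0.55)]
test_stand [(array([0.5521, 0.1144, 0.0008]), 0.76)]
((443.3741455078125, 243.1973876953125), (15.068134307861328, 58.607479095458984), 0.8435259461402893)
0.19 77 0.4328 0.4695 0.0607
0.2 34 0.4345 0.4683 0.0599
0.21 19 0.4363 0.4502 0.0581
0.22 21 0.4371 0.4488 0.059
0.23 22 0.4367 0.4508 0.0575
0.24 21 0.4376 0.4509 0.0586
0.25 23 0.4356 0.4483 0.0579
0.26 19 0.4373 0.4482 0.0568
0.27 5 0.4406 0.4465 0.0568
t 14.25 pos [0.5508 0.1119 0.179 ] yaw -0.59 tilt [-1.1e-03 -2.0e-04 -1.0e+00] units [ 5.02 -4.32  1.16] F [0.8 0.3 0.2] w 0.0437 ff 0.0
```

View pics/g6.png

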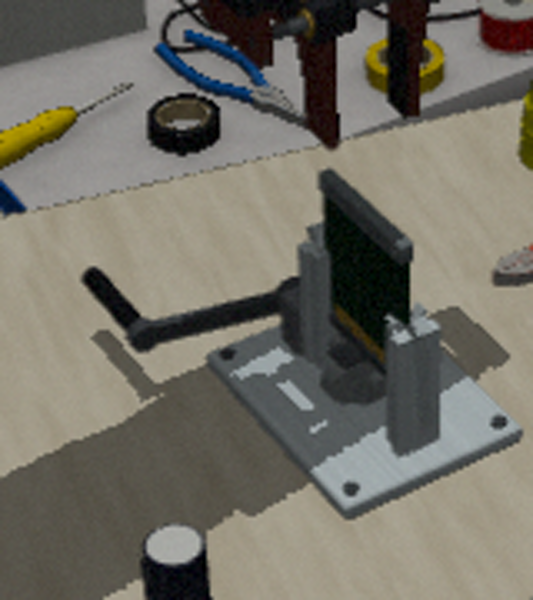

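The card is seated (rail top measured at 0.160 m; rail from (320,175) to (410,250) in the crop), with the gripper clear. On to the lever grip.

```bash

python3 -m handwheel '{"delta_pos":[[0.7,-0.6,0],[1.9,-1.6,0],[3.2,-2.7,0],[4.5,-3.8,0.5],[5.1,-4.3,1.2]],"spin":[0,0,0,0,0],"fingers":[0,0,0,0,0]}' | tail -c 300
python3 -m handwheel '{"delta_pos":[[0,0,0.6],[0,0,1.3],[0,0,2.1],[0,0,2.6],[0,0,2.8]],"spin":[0,0,0,0,0],"fingers":[0,0,0,0,0]}' | tail -c 300
python3 - <<'E'
from h import *
to([.4444,.2395,-.002])
for q in ('lever_grip','lever_hinge'): 
  for c in ('side','top'): snap(c); print(q,c,[(np.round(d['centre'],4),round(d['conf'],2)) for d in place_of(q,c)[:2]])
s=snap('side')
cv2.imwrite('pics/g7.png',cv2.resize(s['pixels'][130:290,190:350,::-1],(600,600),interpolation=cv2.INTER_CUBIC))
E
```

```text
time: 14.75
eef_pos: [0.443, 0.2423, 0.149]
ee_rot: [[0.009, 1.0, -0.001], [1.0, -0.009, 0.0], [0.0, -0.001, -1.0]]
force: [0.8, 0.1, 0.3]
grip_width: 0.0437
finger_force: 0.0
time: 15.25
eef_pos: [0.4439, 0.2399, 0.0778]
ee_rot: [[0.01, 1.0, -0.003], [1.0, -0.01, -0.002], [-0.002, -0.003, -1.0]]
force: [0.1, -1.1, 1.1]
grip_width: 0.0441
finger_force: 0.0
t 15.25 pos [0.4439 0.2399 0.0778] yaw -0.6 tilt [-0.0031 -0.0016 -1.    ] units [-0.01  0.03  3.19] F [ 0.1 -1.1  1.1] w 0.0441 ff 0.0
lever_grip side [(array([0.4421, 0.2395, 0.0521]), 0.59)]
lever_grip top [(array([0.4465, 0.2387, 0.049 ]), 0.56)]
lever_hinge side [(array([0.5545, 0.2367, 0.0328]), 0.65)]
lever_hinge top [(array([0.5501, 0.1156, 0.0578]), 0.54)]
```

View pics/g7.png

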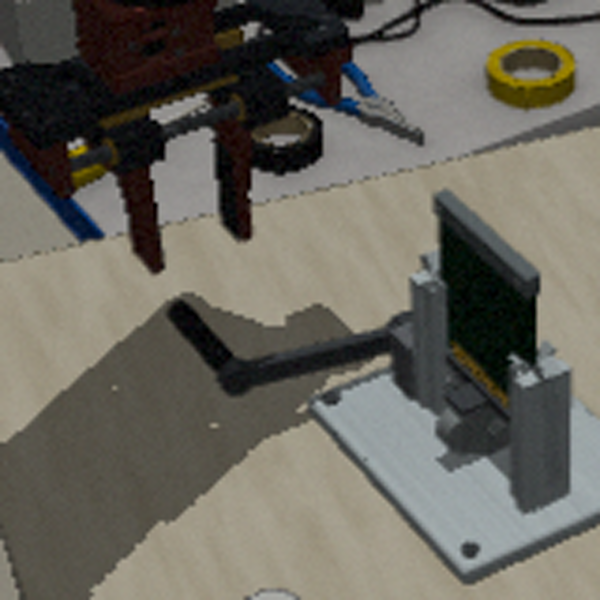

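The open fingers straddle the grip bar (grip from (180,305) to (235,375) in the crop). Descend and close.

```bash

python3 -m handwheel '{"delta_pos":[[0,0,0.6],[0,0,1.4],[0,0,2.3],[0,0,2.9],[0,0,3.2]],"spin":[0,0,0,0,0],"fingers":[0,0,0,0,0]}' | tail -c 300
python3 -m handwheel '{"delta_pos":[[0,0,0],[0,0,0],[0,0,0],[0,0,0],[0,0,0]],"spin":[0,0,0,0,0],"fingers":[0.5,0.7,0.8,0.9,1]}' | tail -c 300
python3 - <<'E'
from h import *
to([.4444,.2395,-.002])
R=np.array(robot.read_state()['ee_rot'])
for th in np.linspace(.17,1.57,15):
    d=np.array([.11*(np.cos(.17)-np.cos(th)),-.11*(np.cos(.17)-np.cos(th))*.0105,.11*(np.sin(th)-np.sin(.17))])
    print(round(th-.17,2),np.round(R.T@d/.025,2))
E
```

```text
time: 16.2
eef_pos: [0.4447, 0.2403, -0.0013]
ee_rot: [[0.01, 1.0, -0.001], [1.0, -0.01, -0.001], [-0.001, -0.001, -1.0]]
force: [-0.9, 0.0, 0.0]
grip_width: 0.0439
finger_force: 0.0
time: 16.7
eef_pos: [0.445, 0.2408, 0.0002]
ee_rot: [[0.011, 1.0, -0.0], [1.0, -0.011, 0.0], [0.0, -0.0, -1.0]]
force: [-3.1, 1.7, 2.5]
grip_width: 0.0134
finger_force: 30.0
t 16.7 pos [4.450e-01 2.408e-01 2.000e-04] yaw -0.61 tilt [-0.e+00  4.e-04 -1.e+00] units [-0.05 -0.02  0.09] F [-3.1  1.7  2.5] w 0.0134 ff 30.0
0.0 [0. 0. 0.]
0.1 [ 0.    0.1  -0.43]
0.2 [ 0.    0.23 -0.85]
0.3 [ 0.    0.41 -1.25]
0.4 [ 0.    0.63 -1.63]
0.5 [ 0.    0.89 -1.99]
0.6 [ 0.    1.18 -2.32]
0.7 [ 0.    1.5  -2.62]
0.8 [ 0.    1.85 -2.89]
0.9 [ 0.    2.22 -3.12]
1.0 [ 0.    2.62 -3.31]
1.1 [ 0.    3.03 -3.46]
1.2 [ 0.    3.46 -3.57]
1.3 [ 0.    3.89 -3.63]
1.4 [ 0.    4.33 -3.66]
```

```bash

python3 -m handwheel '{"delta_pos":[[0,0.05,-0.22],[0,0.1,-0.43],[0,0.23,-0.85],[0,0.41,-1.25],[0,0.63,-1.63]],"spin":[0,0,0,0,0],"fingers":[1,1,1,1,1]}' | tail -c 300
python3 - <<'E'
from h import *
to([.445+.0158,.2408,.0408])
E
```

```text
time: 17.2
eef_pos: [0.4589, 0.2405, 0.0406]
ee_rot: [[0.011, 1.0, -0.004], [1.0, -0.011, -0.0], [-0.0, -0.004, -1.0]]
force: [-7.3, 7.3, -2.4]
grip_width: 0.0132
finger_force: 30.0
t 17.2 pos [0.4589 0.2405 0.0406] yaw -0.64 tilt [-4.e-03 -3.e-04 -1.e+00] units [ 0.01  0.08 -0.01] F [-7.3  7.3 -2.4] w 0.0132 ff 30.0
```

```bash

python3 -m handwheel '{"delta_pos":[[0.02,0.26,-0.36],[0.03,0.55,-0.69],[0.03,0.87,-0.99],[0.03,1.22,-1.26],[0.03,1.59,-1.49]],"spin":[0,0,0,0,0],"fingers":[1,1,1,1,1]}' | tail -c 300
python3 - <<'E'
from h import *
to([.445+.0555,.2408,.078])
E
```

```text
time: 17.7
eef_pos: [0.4937, 0.2403, 0.0784]
ee_rot: [[0.011, 1.0, -0.013], [1.0, -0.011, -0.002], [-0.002, -0.013, -1.0]]
force: [-20.8, 4.2, 21.6]
grip_width: 0.013
finger_force: 30.0
t 17.7 pos [0.4937 0.2403 0.0784] yaw -0.64 tilt [-0.0134 -0.0022 -0.9999] units [0.02 0.27 0.01] F [-20.8   4.2  21.6] w 0.013 ff 30.0
```

The lever force is mostly radial (the path is slightly inside the lever's circle), so I'll ease outward and settle.

```bash

python3 -m handwheel '{"delta_pos":[[0.02,-0.02,-0.04],[0.02,-0.04,-0.08],[0.02,-0.04,-0.08],[0.02,-0.04,-0.08],[0.02,-0.04,-0.08]],"spin":[0,0,0,0,0],"fingers":[1,1,1,1,1]}' | tail -c 300
python3 - <<'E'
from h import *
to([.445+.0555,.2408,.078])
snap('side');print([(np.round(d['centre'],4),round(d['conf'],2)) for d in place_of('lever_grip','side')[:2]])
E
```

```text
time: 18.2
eef_pos: [0.4961, 0.2402, 0.0798]
ee_rot: [[0.01, 1.0, -0.007], [1.0, -0.01, -0.002], [-0.002, -0.007, -1.0]]
force: [-11.7, -0.7, 8.6]
grip_width: 0.0134
finger_force: 30.0
t 18.2 pos [0.4961 0.2402 0.0798] yaw -0.6 tilt [-0.0067 -0.0023 -1.    ] units [0.03 0.18 0.07] F [-11.7  -0.7   8.6] w 0.0134 ff 30.0
[(array([0.4922, 0.2406, 0.1264]), 0.76)]
```

```bash

python3 -m handwheel '{"delta_pos":[[0,0.2,-0.15],[0,0.43,-0.28],[0,0.68,-0.39],[0,0.92,-0.48],[0,1.13,-0.54]],"spin":[0,0,0,0,0],"fingers":[1,1,1,1,1]}' | tail -c 300
python3 -m handwheel '{"delta_pos":[[0,0,0],[0,0,0],[0,0,0],[0,0,0],[0,0,0]],"spin":[0,0,0,0,0],"fingers":[1,1,1,1,1]}' | tail -c 300
python3 - <<'E'
from h import *
to([.5541,.2408,.0964])
s=snap('side'); W=cloud(s); print([(np.round(d['centre'],4),round(d['conf'],2)) for d in place_of('lever_grip','side')[:2]],[(np.round(d['centre'],4),round(d['conf'],2)) for d in place_of('tall_card','side')[:2]])
cv2.imwrite('pics/g8.png',cv2.resize(s['pixels'][130:290,190:350,::-1],(600,600),interpolation=cv2.INTER_CUBIC))
E
```

```text
time: 18.8
eef_pos: [0.5251, 0.2399, 0.0938]
ee_rot: [[0.01, 1.0, -0.006], [1.0, -0.01, -0.002], [-0.002, -0.006, -1.0]]
force: [-8.9, -1.9, 7.5]
grip_width: 0.0131
finger_force: 30.0
time: 19.3
eef_pos: [0.5258, 0.2399, 0.0939]
ee_rot: [[0.01, 1.0, -0.004], [1.0, -0.01, -0.002], [-0.002, -0.004, -1.0]]
force: [-8.3, -2.4, 7.9]
grip_width: 0.0131
finger_force: 30.0
t 19.3 pos [0.5258 0.2399 0.0939] yaw -0.59 tilt [-0.0041 -0.0019 -1.    ] units [ 0.05  1.13 -0.1 ] F [-8.3 -2.4  7.9] w 0.0131 ff 30.0
[(array([0.5237, 0.2386, 0.1377]), 0.72), (array([0.5522, 0.11  , 0.1112]), 0.39)] [(array([0.5532, 0.1089, 0.0679]), 0.57)]
```

View pics/g8.png

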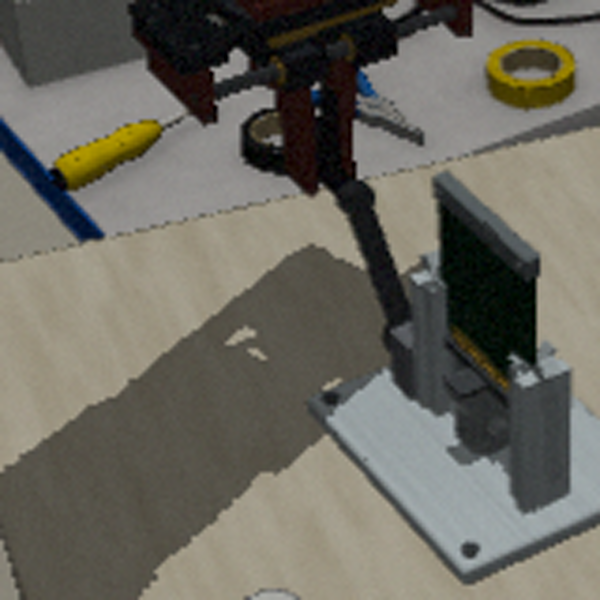

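The lever leans about 15° short of vertical, still pinched ((360,195) in the crop), and the card is rising. Now the final arc.

```bash

python3 -m handwheel '{"delta_pos":[[0,0.22,-0.09],[0,0.45,-0.13],[0,0.68,-0.17],[0,0.9,-0.19],[0,1.09,-0.19]],"spin":[0,0,0,0,0],"fingers":[1,1,1,1,1]}' | tail -c 300
python3 -m handwheel '{"delta_pos":[[0,0,0],[0,0,0],[0,0,0],[0,0,0],[0,0,0]],"spin":[0,0,0,0,0],"fingers":[1,1,1,1,1]}' | tail -c 300
python3 - <<'E'
from h import *
from scipy.optimize import least_squares
to([.5530,.2408,.0964])
p=np.array([[.445,.0002],[.4961,.0798],[.5258,.0939],np.array(robot.read_state()['eef_pos'])[[0,2]]])
print(least_squares(lambda c:np.hypot(p[:,0]-c[0],p[:,1]-c[1])-.11,[.553,-.015]))
s=snap('side'); W=cloud(s); P=W.reshape(-1,3);x,y,z=P.T
print([(np.round(d['centre'],4),round(d['conf'],2)) for q in('lever_grip','lever_hinge','tall_card') for d in place_of(q,'side')[:1]])
Q=P[(abs(x-.551)<.012)&(y>.05)&(y<.165)&(z>.12)&(z<.18)]
print('rail top',np.percentile(Q[:,2],[90,97,100]))
# lever arm line x(z)
L=P[(y>.185)&(y<.208)&(abs(x-.551)<.03)&(z>.05)&(z<.125)]
k=np.polyfit(L[:,2],L[:,0],1); print(len(L),'lean rad',k)
cv2.imwrite('pics/g9.png',cv2.resize(s['pixels'][130:290,190:350,::-1],(600,600),interpolation=cv2.INTER_CUBIC))
E
```

```text
time: 19.95
eef_pos: [0.5531, 0.2397, 0.0985]
ee_rot: [[0.01, 1.0, -0.004], [1.0, -0.01, -0.002], [-0.002, -0.004, -1.0]]
force: [-7.6, -0.8, 7.7]
grip_width: 0.013
finger_force: 30.0
time: 20.45
eef_pos: [0.5536, 0.2396, 0.0985]
ee_rot: [[0.01, 1.0, -0.003], [1.0, -0.01, -0.002], [-0.002, -0.003, -1.0]]
force: [-6.0, -1.2, 4.9]
grip_width: 0.0129
finger_force: 30.0
t 20.45 pos [0.5536 0.2396 0.0985] yaw -0.59 tilt [-0.003  -0.0018 -1.    ] units [ 0.05 -0.03  0.08] F [-6.  -1.2  4.9] w 0.0129 ff 30.0
     message: `gtol` termination condition is satisfied.
     success: True
      status: 1
         fun: [ 4.765e-04 -8.846e-04 -1.919e-05  7.109e-04]
           x: [ 5.548e-01 -1.219e-02]
        cost: 7.576222823731456e-07
         jac: [[ 9.937e-01 -1.122e-01]
               [ 5.378e-01 -8.431e-01]
               [ 2.635e-01 -9.647e-01]
               [ 1.021e-02 -9.999e-01]]
        grad: [ 1.471e-10 -1.794e-10]
  optimality: 1.7939932903750146e-10
 active_mask: [ 0.000e+00  0.000e+00]
        nfev: 4
        njev: 4
[(array([0.5492, 0.2386, 0.143 ]), 0.7), (array([0.5553, 0.2371, 0.0328]), 0.89), (array([0.5567, 0.1092, 0.0675]), 0.8)]
rail top [0.17052379 0.17199493 0.17370058]
199 lean rad [0.05883261 0.54415707]
```

View pics/g9.png

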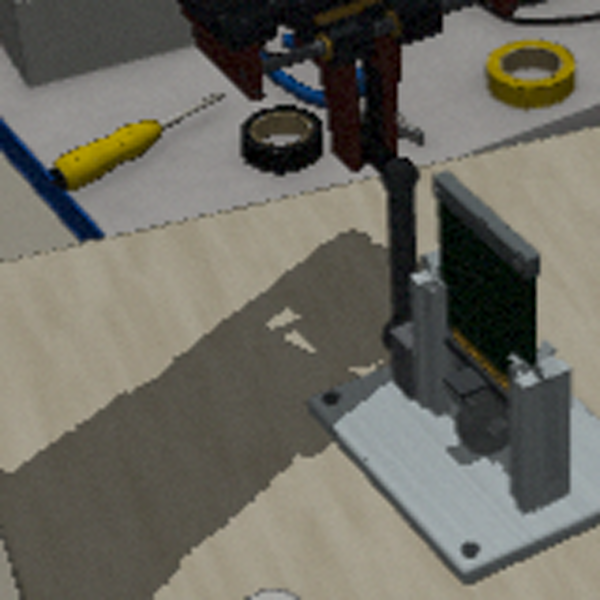

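The lever stands upright ((398,170) to (400,335) in the crop), the card's rail top is at 0.172 m, which is full lift, and the fingers hold 30 N on the grip. Handing in.

```bash
python3 -c "
from h import *
to([.553,.24,.0985]); print(robot.hand_in())"
```

```text
t 20.65 pos [0.5536 0.2397 0.0985] yaw -0.59 tilt [-0.003  -0.0018 -1.    ] units [ 0.01 -0.02  0.  ] F [-6.4 -2.2  5.2] w 0.0131 ff 30.0
the job is handed in; nothing more can be done
None
```

The job is handed in at 20.7 s: the tall card sits in the test stand at full lift, the arm is still holding the lever straight up, and both low cards stayed in the rack.

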